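Add the stirring paddle to a paint order

TASK

Finish packing this paint order: first fold both flaps of the carton right back, well past upright, then pull the red-handled stirring paddle up out of the rack and stand it blade down in the carton's empty cell, where the yellow card lies. Lower the paddle until its blade rests on the cell floor rather than dropping it; it may lean once let go. Leave the flaps folded back, and do not disturb the tins, the other paddles or anything else on the counter.

Things in the scene. Friction and masses are not known exactly. Their poses are not given: they have to be found in the camera images.
- carton: open-topped cardboard carton fixed to the counter, 160 x 160 outside, 120 high, walls and floor 5 thick. Origin at the centre of its underside. A cross of dividers (4 thick, top 95 above the counter) makes four cells 73 x 73 centred at x, y = +-38.5. Its two hinged flaps lie along its +y and -y rims; its end flaps are already folded down outside
- flap_left (a joint): hinge angle of the carton's left flap (the one on the carton's +y rim): 0 = lying flat over the mouth, 1.57 = upright, 2.6 = stop, folded back outside; stays where it is left, starts ajar at 0.5 to 0.9
- flap_right (a joint): hinge angle of the carton's right flap (the one on the carton's -y rim): 0 = lying flat over the mouth, 1.57 = upright, 2.6 = stop, folded back outside; stays where it is left, starts ajar at 0.5 to 0.9
- flap_left_hinge (a point): middle of the left flap's hinge line, on the +y rim, 120 above the counter, 80 from the carton's centre; the hinge runs along the carton's x. The flap is a 4 mm thick cardboard panel 158 long (along the hinge) and 67 from hinge to free edge, with an orange strip along the free edge. Laid flat, the two flaps would leave a 26 slit between them
- flap_left_edge (a point): middle of the left flap's free edge, on its inner face; moves with the flap
- flap_right_hinge (a point): middle of the right flap's hinge line, on the -y rim; same measures as the left flap
- flap_right_edge (a point): middle of the right flap's free edge, on its inner face; moves with the flap
- pad: thin yellow card, 64 x 64 x 2, lying on the floor of the carton's one empty cell (any of the four). Origin at the centre of its underside, axes as the carton's
- paddle_red: paint-stirring paddle with a red handle, standing handle up in a slot of the rack. Origin at the foot of its blade, z up along it. Flat steel blade 5 (x) x 24 (y) x 120 tall, then a round plastic handle 20 in diameter and 65 tall; 185 in all, 80 to 170 g
- paddle_red_grip (a point): middle of the red handle, 152.5 above the foot of the blade
- rack: wooden rack fixed to the counter, origin under the middle slot, front to -x. Block 70 (x) x 240 x 70 high; upright slots 7 x 26, 55 deep, at y = -85, 0, 85 hold the paddles (feet at height 15). A shelf (height 235 to 251, 270 wide) with cans up to 309 stands just behind the handles, front edge at x = +22: no room to come straight down on a handle, lean in from the front
- paddle_black: paint-stirring paddle with a black handle, standing handle up in a slot of the rack. Origin at the foot of its blade, z up along it. Flat steel blade 5 (x) x 24 (y) x 120 tall, then a round plastic handle 20 in diameter and 65 tall; 185 in all, 80 to 170 g. Not wanted
- paddle_yellow: paint-stirring paddle with a yellow handle, standing handle up in a slot of the rack. Origin at the foot of its blade, z up along it. Flat steel blade 5 (x) x 24 (y) x 120 tall, then a round plastic handle 20 in diameter and 65 tall; 185 in all, 80 to 170 g. Not wanted
- tin_red: small red paint tin in one cell of the carton, 60 in diameter, 70 tall, 0.3 kg, origin at the centre of its underside
- tin_white: small white paint tin in one cell of the carton, 60 in diameter, 70 tall, 0.3 kg, origin at the centre of its underside
- tin_blue: small blue paint tin in one cell of the carton, 60 in diameter, 70 tall, 0.3 kg, origin at the centre of its underside
- thinner: blue plastic thinner bottle, 60 in diameter, 170 tall, loose on the counter; origin under its centre
- tape: roll of yellow tape lying flat, 90 in diameter, 45 high; origin under its centre
- bulb_box: white bulb box 70 x 70 x 110 tall; origin under its centre
- bowl: blue plastic bowl, 90 in diameter, 40 high; origin under its centre
There are look-alikes about, which are no part of the job. What is shaped like the paddle_red but green or purple is not meant.

How it is judged (in metres and radians):
On the way, in this order (a step that is already met when the one before it is completed fails the run):
1. both carton flaps are folded back past upright (over 100 degrees) while the red paddle still stands in the rack (value of joint each of flap_left, flap_right above 1.75 rad and distance of paddle_red from where it was at the start of the episode below 0.03 m), for 0.2 s.
2. the red paddle is pulled clear of its slot (distance of paddle_red from where it was at the start of the episode above 0.07 m and height (world z) of paddle_red above 0.078 m), for 0.1 s.
At the end, for the whole second after the job is handed in: Both flaps are open beyond 1.75 rad (100 degrees); the red paddle stands or leans in the empty cell with its handle up (within 57 degrees of vertical), the foot of its blade inside that cell (within 38 mm of the card's centre each way) and within 15 mm of its floor, at rest (value of joint each of flap_left, flap_right above 1.75 rad and x of paddle_red in the frame of pad between -0.038 and 0.038 m and y of paddle_red in the frame of pad between -0.038 and 0.038 m and z of paddle_red in the frame of pad between -0.004 and 0.015 m and angle between paddle_red's own z axis and vertical below 1 rad and linear speed of paddle_red below 0.03 m/s and angular speed of paddle_red below 0.3 rad/s); the robot touches nothing.
It fails at once if the red paddle is dropped (moves faster than 0.7 m/s while the fingers do not touch it) (linear speed of paddle_red above 0.7 m/s and contact force between the fingers and paddle_red below 0.01 N).
It fails at once if a tin in the carton is shifted by more than 25 mm or tipped over 0.3 rad (distance of any of tin_red, tin_white, tin_blue from where it was at the start of the episode above 0.025 m or angle between any of tin_red, tin_white, tin_blue's own z axis and vertical above 0.3 rad).
It fails at once if another paddle is shifted by more than 25 mm or tipped over 0.3 rad (distance of any of paddle_black, paddle_yellow from where it was at the start of the episode above 0.025 m or angle between any of paddle_black, paddle_yellow's own z axis and vertical above 0.3 rad).
It fails at once if the bottle, tape, bulb box or bowl is shifted by more than 40 mm or tipped over 0.5 rad (distance of any of thinner, tape, bulb_box, bowl from where it was at the start of the episode above 0.04 m or angle between any of thinner, tape, bulb_box, bowl's own z axis and vertical above 0.5 rad).
It also fails if it takes over 64 s, if anything falls off the work surface, if the arm or the gripper's body presses on something with over 40 N, if the wrist force passes 120 N, or if a joint passes its speed limit or range.

ROBOT

A 6-joint arm with a two-finger parallel gripper is mounted at the origin on the work surface. World frame = base frame: x ahead of the robot, y to its left, z up, the work surface at z = 0. Lengths are in mm, angles in rad, forces in N, time in s.
With the tool pointing down it reaches from about 375 to 975 mm from the base axis. Payload 3.8 kg.
Tool frame: the origin (TCP) lies at the very end of the fingers, on their centre line; the grasp point (between the pads) lies 19 mm behind it (bot.tcp_to_grasp is the distance from the TCP to the grasp point, in mm); z points along the fingers, y is the line along which they close (so a half turn about z gives the same grasp; the last joint's range is limited). The gripper opens to 88 mm and grips with 3 to 60 N. Pads are 18 mm wide; open, the fingers measure 123 mm over their backs; the gripper's body (75 mm by 187 mm) begins 45 mm behind the grasp point.
Start: joints at [-1.279, 0.264, 1.604, -0, 1.274, -0.037], TCP at [217.957, -638.837, 214.106] pointing down, gripper open.
Joint ranges: [-2.63, 2.63], [-0.94, 2.18], [0.31, 2.57], [-1.31, 4.45], [0, 2.66], [-2.55, 2.55]. Speed limits (rad/s): [2.57, 2.57, 3.14, 3.14, 3.14, 3.14].

INTERFACE

Orientations are given as a unit quaternion [w, x, y, z].
In Python, from bench import bot gives the robot as it stands.
- The arm moves only by the tool move_arm, never from a script. Its argument "targets" is a list of rows, each an object with "offset": the shift along the tool's x, y, z in cm, a list of three; "rot": the turn, a rotation vector about the tool's x, y, z in rad, a list of three; "grip": the opening, from -1 (shut) to 1 (fully open). In form: [{"offset": [x, y, z], "rot": [ax, ay, az], "grip": grip}, ...]. A call has 1 to 20 rows; each row is the pose to reach, as a shift and turn from the pose commanded when the call began, along the tool's axes at that moment; what a row does not reach only later rows make up. A row lasts 1/8 s, in which the tool goes at most 62.5 mm and 10.7 degrees, less where a joint would pass 70% of its speed; a pose out of reach is approached as far as the arm can. A call with a gripper value outside its range is refused whole. The fingers move at their own pace and stop on an object; the grip force is fixed at half the most. Time passes only in rows, so rows that repeat a pose let the fingers close. It gives the time, the measured TCP pose, the force, the opening and the grip force at its end, in the units of the state.
- bot.get_state(): the state, without advancing time (a new reading comes with each control period).
- bot.camera(name): name is "side" or "top"; returns the picture (420x560x3 uint8, red, green, blue); there is no depth.
- bot.get_calibration(name): a dict with "fx", "fy", "cx", "cy" (pixels), "k1" (the pictures are not rectified: a ray, as slopes to the right and down, at radius r is drawn at 1 + k1 r^2 times it, then the intrinsics apply), "xyz" and "rotation" of the camera in the world. Camera axes: x right, y down, z forward; pixel columns grow to the right and rows downward; lengths in mm; the calibration is good to about 2 mm. A picture is of the moment at which its call begins. get_calibration takes no time and is no camera call.
- bot.close_job(): hands the job in; it is judged then, once.
The state is a dict: "t": time; "q": joint angles; "joint_vel": joint speeds; "joint_efforts": joint torques, N m; "tool_pos": TCP position; "eef_rot": TCP orientation; "wrist_force": force on the tool from outside, world axes, zero at the start; "ft_torque": the same for the moment, N m; "opening": finger opening in mm; "finger_force": force on a finger pad.
Only numpy, scipy, OpenCV 4.12 (cv2) and the standard library are available. Lean on these libraries where they do the work, as an engineer would, in place of code of your own. Each camera call takes 0.05 s, during which the arm holds its last target. There are 200 camera calls.

## Working session

There is one attempt and no reset: what is moved stays moved. The work goes in short steps, Python scripts to look and compute and a tool call to move; the robot and the scene stay as the last step left them, time stands still between calls to the robot, and variables do not carry over. Pictures are saved under pics/ and viewed, at most 10 in all, crops included, and the job is handed in when it is done.

Besides the shell and the picture viewer there is one more tool, called after "Call:" as name([rows], argument=value, ...), one row to a line, values as JSON. move_arm: Moves the arm, as the interface text tells. Its arguments: {"type":"object","properties":{"targets":{"type":"array","items":{"type":"object","properties":{"offset":{"type":"array","items":{"type":"number"}},"rot":{"type":"array","items":{"type":"number"}},"grip":{"type":"number"}}}}},"required":["targets"]}

```bash
mkdir -p pics; ls; python3 - <<'E'
from bench import bot
import cv2
for n in ("top","side"):
    cv2.imwrite(f"pics/{n}0.png",bot.camera(n)[...,::-1]); print(n,bot.get_calibration(n))
s=bot.get_state();print(s)
E
```

```text
pics
top {'fx': 417.6024204522118, 'fy': 417.6024204522118, 'cx': 286.27604936400326, 'cy': 206.93170587103316, 'k1': -0.07457221801796997, 'xyz': array([4.20126255e+02, 6.86073520e-01, 1.22581083e+03]), 'rotation': array([ 0.04129531, -0.69861676,  0.71308884, -0.04163683])}
side {'fx': 428.9036270940101, 'fy': 428.9036270940101, 'cx': 277.23244609591393, 'cy': 206.10794236073573, 'k1': -0.05851437460953764, 'xyz': array([ 67.1503364 , 581.85553979, 848.67445479]), 'rotation': array([ 0.14117756, -0.30925649,  0.86631163, -0.36596923])}
{'t': 0.1, 'q': array([-1.27886506e+00,  2.64652880e-01,  1.60522597e+00, -2.84734566e-05,
        1.27371204e+00, -3.68939428e-02]), 'joint_vel': array([ 0.00034214, -0.00230073, -0.00167154,  0.00254194, -0.00061865,
        0.0010894 ]), 'joint_efforts': array([ 1.49378570e-05, -5.03618073e+01, -3.58071828e+01,  7.30973482e-02,
        2.33520084e-02, -5.48317496e-05]), 'tool_pos': array([ 217.77232624, -638.17513482,  212.93556146]), 'eef_rot': array([-9.89271930e-04,  9.86513490e-01,  1.63676926e-01, -1.40559193e-04]), 'wrist_force': array([-0.36230223,  0.32512601,  0.56913255]), 'ft_torque': array([ 0.03146552,  0.0063057 , -0.00354915]), 'finger_force': 0.0, 'opening': 88.28266554387226}
```

View pics/top0.png

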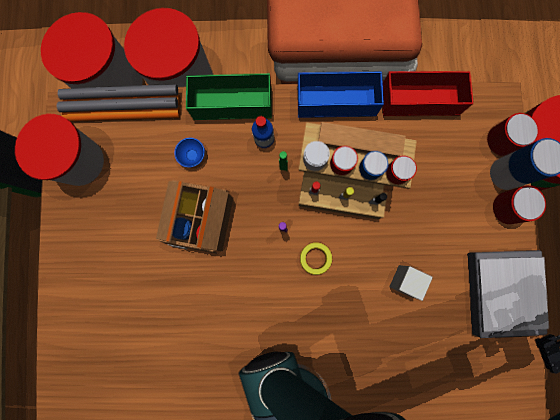

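View pics/side0.png

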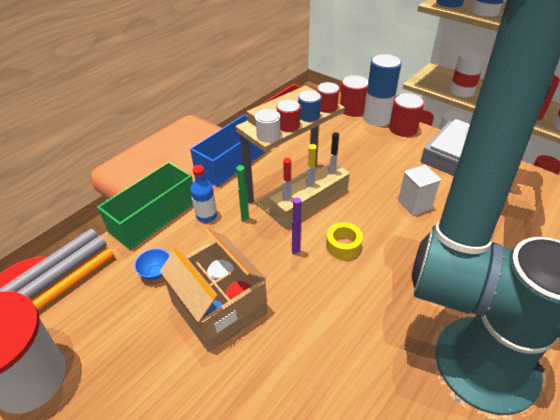

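Top view: the carton is at (197,216), and the rack's front row has red (316,187), yellow (350,191) and black (380,198). The look-alikes stand loose: green at (283,158) and purple at (283,227). The red handle in the rack's left slot is the one that fits, and I'll confirm it in one enlarged crop.

```bash
cat > h.py <<'E'
import numpy as np, cv2
from bench import bot
from scipy.spatial.transform import Rotation as R
def Q(q): return R.from_quat(np.r_[q[1:],q[0]])
C={n:bot.get_calibration(n) for n in("top","side")}
def proj(n,P):
    c=C[n]; p=Q(c["rotation"]).inv().apply(np.atleast_2d(P)-c["xyz"])
    s=p[:,:2]/p[:,2:]; s=s*(1+c["k1"]*(s**2).sum(1,keepdims=True))
    return s*[c["fx"],c["fy"]]+[c["cx"],c["cy"]]
def ray(n,uv):
    c=C[n]; K=np.array([[c["fx"],0,c["cx"]],[0,c["fy"],c["cy"]],[0,0,1]])
    s=cv2.undistortPoints(np.array([[uv]],float),K,np.array([c["k1"],0,0,0]))[0,0]
    # exact inverse via iterations is what cv2 does
    return c["xyz"],Q(c["rotation"]).apply([s[0],s[1],1])
def atz(n,uv,z):
    o,d=ray(n,uv); return o+d*(z-o[2])/d[2]
def tri(a,b):
    A=[];B=[]
    M=np.zeros((3,3));v=np.zeros(3)
    for n,uv in(("top",a),("side",b)):
        o,d=ray(n,uv);d=d/np.linalg.norm(d);I=np.eye(3)-np.outer(d,d);M+=I;v+=I@o
    p=np.linalg.solve(M,v); return p, np.linalg.norm(proj("top",p)-a)+np.linalg.norm(proj("side",p)-b)
E
python3 - <<'E'
import cv2,numpy as np
t=cv2.imread("pics/top0.png");s=cv2.imread("pics/side0.png")
a=cv2.resize(t[165:265,150:250],(400,400),interpolation=3) 
b=cv2.resize(s[225:350,150:275],(400,400),interpolation=3)
c=cv2.resize(t[115:215,290:425],None,fx=2,fy=2)
d=cv2.resize(s[110:225,230:360],None,fx=2,fy=2)
im=np.zeros((600,800,3),np.uint8);im[:400,:400]=a;im[:400,400:]=b
im[400:600,:270]=c;im[400:600,400:660]=d[:200]
cv2.imwrite("pics/crop1.png",im)
E
```

```text
(no output)
```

View pics/crop1.png

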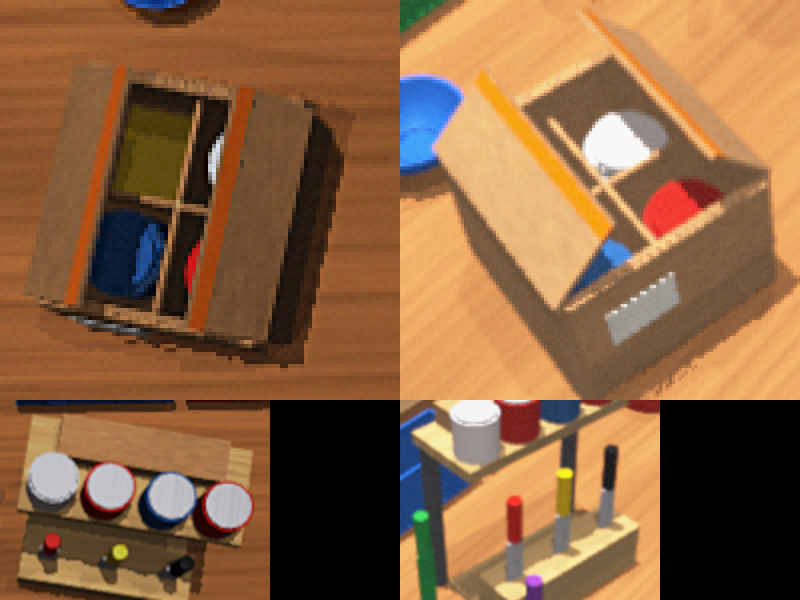

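```bash
cat > fit.py <<'E'
from h import *
from scipy.optimize import least_squares
off=np.array
obs=[("top",'L',0,79,75,65),("top",'L',0,-79,27,298),("top",'L',1,79,125,67),("top",'L',1,-79,77,303),
("top",'R',1,79,246,88),("top",'R',1,-79,196,329),("top",'R',0,79,312,105),("top",'R',0,-79,268,343),
("side",'L',0,79,35,148),("side",'L',0,-79,160,308),("side",'L',1,79,82,73),("side",'L',1,-79,212,235),
("side",'R',1,-79,320,155),("side",'R',1,79,183,12),("side",'R',0,-79,370,170)]
def pts(p):
    x,y,w,aL,aR=p; o=[]
    for n,f,e,l,u,v in obs:
        s=1 if f=='L' else -1;a=aL if s>0 else aR
        q=R.from_euler('z',w).apply([l,s*(80-67*e*np.cos(a)),120+67*e*np.sin(a)])+[x,y,0]
        uv=np.array([u/4+150,v/4+165]) if n=="top" else np.array([u/3.2+150,v/3.2+225])
        o.append(proj(n,q)[0]-uv)
    return np.array(o)
g=atz("top",(197,216),100)
r=least_squares(lambda p:pts(p).ravel(),[g[0],g[1],-.2,.7,.7],x_scale=[100,100,1,1,1],loss="soft_l1")
print(r.x.round(3));print(pts(r.x).round(1).tolist())
for n,a,b in(("red",(316,185.5),(287.5,160)),("yel",(350,190.5),(312.5,146)),("blk",(382,196),(335,135))):
    p,e=tri(a,b);print(n,p.round(1),round(e,2))
# foot where blade enters block top z=70 in side image
for n,b in(("red",(287.5,199)),("yel",(311,186)),("blk",(333,173))): print(n,atz("side",b,70).round(1))
for n,a,b in(("green",(283,154),(242,167)),("purple",(283,223),(297,199)),("bottle",(261,121),(198,169))):
    p,e=tri(a,b);print(n,p.round(1),round(e,2))
print("tape",atz("top",(316,258),45),"bowl",atz("top",(190,152),40), "shelf corners",[atz("top",u,251).round(0) for u in((304,171),(410,186))],"block front",[atz("top",u,70).round(0) for u in((300,207),(384,217))])
E
python3 fit.py
```

```text
[ 5.33171e+02  2.52216e+02 -2.01000e-01  8.28000e-01  9.59000e-01]
[[0.1, 0.1], [-0.3, -0.6], [-0.8, -0.7], [-1.6, 0.7], [-2.7, -1.1], [-2.7, -0.4], [-1.4, 0.6], [-2.1, -0.7], [1.4, -0.1], [1.0, 0.4], [1.1, -2.0], [1.4, -3.8], [-0.1, -1.1], [-0.1, -1.5], [0.8, 0.9]]
red [594.7 -75.7 197.1] 0.95
yel [ 580.3 -160.1  198.2] 0.95
blk [ 565.2 -240.5  195.4] 0.88
red [593.  -71.3  70. ]
yel [ 575.4 -152.7   70. ]
blk [ 559.9 -236.9   70. ]
green [678.4   3.9 183.8] 0.77
purple [502.4   7.6 179.9] 0.56
bottle [775.8  62.  164.8] 1.55
tape [413.10331942 -81.88536324  45.        ] bowl [727.19413238 276.48927067  40.        ] shelf corners [array([620., -45., 251.]), array([ 579., -296.,  251.])] block front [array([555., -40.,  70.]), array([ 522., -273.,   70.])]
```

The crop confirms it: red is in the rack's left slot at top (316,186) and side (287,160). The yellow card is in the far-left cell at top about (188,203), and the other three cells hold tins.

```bash
cat >> h.py <<'E'
CX,CY,CW=533.,251.,-.2
def cart(x,y,z): return R.from_euler('z',CW).apply([x,y,z])+[CX,CY,0]
def down(psi): # tool x at yaw psi, z down
    x=np.array([np.cos(psi),np.sin(psi),0]);z=np.array([0,0,-1.]);return R.from_matrix(np.c_[x,np.cross(z,x),z])
def rel(P,rot=None):
    s=bot.get_state();q=Q(s["eef_rot"])
    off=q.inv().apply(np.array(P)-s["tool_pos"])/10
    rv=(q.inv()*rot).as_rotvec() if rot is not None else np.zeros(3)
    return off.round(2).tolist(),rv.round(3).tolist()
E
python3 - <<'E'
from h import *
print("card",atz("top",(188,203.5),7),cart(38.5,38.5,7))
for p in((0,-5,300),): print(cart(*p),rel(cart(*p),down(np.pi/2+CW)))
E
```

```text
card [579.97349323 288.7068252    7.        ] [578.38133248 281.08379401   7.        ]
[532.00665335 246.09966711 300.        ] ([58.3, -73.56, -8.56], [-0.002, -0.001, -1.042])
```

Call:
move_arm([
  {"offset":[0,0,-6],"rot":[0,0,0],"grip":-1},
  {"offset":[3,-4,-8.5],"rot":[0,0,-0.1],"grip":-1},
  {"offset":[58.3,-73.5,-8.5],"rot":[0,0,-1.04],"grip":-1},
  {"offset":[58.3,-73.5,-8.5],"rot":[0,0,-1.04],"grip":-1},
  {"offset":[58.3,-73.5,-8.5],"rot":[0,0,-1.04],"grip":-1},
  {"offset":[58.3,-73.5,-8.5],"rot":[0,0,-1.04],"grip":-1},
  {"offset":[58.3,-73.5,-8.5],"rot":[0,0,-1.04],"grip":-1},
  {"offset":[58.3,-73.5,-8.5],"rot":[0,0,-1.04],"grip":-1},
  {"offset":[58.3,-73.5,-8.5],"rot":[0,0,-1.04],"grip":-1},
  {"offset":[58.3,-73.5,-8.5],"rot":[0,0,-1.04],"grip":-1},
  {"offset":[58.3,-73.5,-8.5],"rot":[0,0,-1.04],"grip":-1},
  {"offset":[58.3,-73.5,-8.5],"rot":[0,0,-1.04],"grip":-1},
  {"offset":[58.3,-73.5,-8.5],"rot":[0,0,-1.04],"grip":-1},
  {"offset":[58.3,-73.5,-8.5],"rot":[0,0,-1.04],"grip":-1},
  {"offset":[58.3,-73.5,-8.5],"rot":[0,0,-1.04],"grip":-1},
  {"offset":[58.3,-73.5,-8.5],"rot":[0,0,-1.04],"grip":-1},
  {"offset":[58.3,-73.5,-8.5],"rot":[0,0,-1.04],"grip":-1},
  {"offset":[58.3,-73.5,-8.5],"rot":[0,0,-1.04],"grip":-1},
  {"offset":[58.3,-73.5,-8.5],"rot":[0,0,-1.04],"grip":-1},
  {"offset":[58.3,-73.5,-8.5],"rot":[0,0,-1.04],"grip":-1},
])

```text
t: 2.6
tool_pos: [532.2, 243.5, 299.5]
eef_rot: [0.0, 0.775, 0.631, 0.0]
wrist_force: [-0.0, -0.8, 0.3]
opening: 0.4
finger_force: 0.0
```

Call:
move_arm([
  {"offset":[0,0,6],"rot":[0,0,0],"grip":-1},
  {"offset":[0,0,11],"rot":[0,0,0],"grip":-1},
  {"offset":[0,0,14.5],"rot":[0,0,0],"grip":-1},
  {"offset":[0,0,15],"rot":[0,0,0],"grip":-1},
  {"offset":[2,0,15],"rot":[0,0,0],"grip":-1},
  {"offset":[3.5,0,15],"rot":[0,0,0],"grip":-1},
  {"offset":[5,0,15],"rot":[0,0,0],"grip":-1},
  {"offset":[6.5,0,15],"rot":[0,0,0],"grip":-1},
  {"offset":[8,0,15],"rot":[0,0,0],"grip":-1},
  {"offset":[9.5,0,15],"rot":[0,0,0],"grip":-1},
  {"offset":[10.5,0,15],"rot":[0,0,0],"grip":-1},
  {"offset":[11.3,0,15],"rot":[0,0,0],"grip":-1},
  {"offset":[11.3,0,15],"rot":[0,0,0],"grip":-1},
])

```text
t: 4.22
tool_pos: [555.1, 356.1, 149.0]
eef_rot: [0.0, 0.775, 0.632, -0.0]
wrist_force: [-0.0, 0.5, -0.0]
opening: 0.7
finger_force: 0.0
```

```bash
python3 - <<'E'
from h import *
for n in("top","side"): cv2.imwrite(f"pics/{n}1.png",bot.camera(n)[...,::-1])
a=cv2.imread("pics/top1.png")[150:270,130:270];b=cv2.imread("pics/side1.png")[180:350,110:310]
cv2.imwrite("pics/c2.png",np.hstack([cv2.resize(a,(400,343)),cv2.resize(b,(400,343))]))
E
```

```text
(no output)
```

View pics/c2.png

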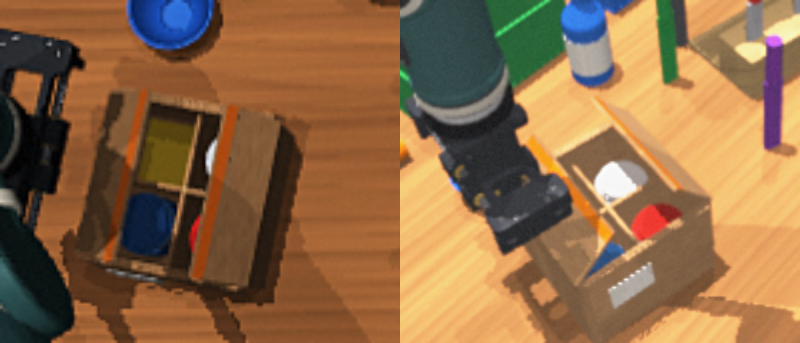

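```bash
python3 - <<'E'
from h import *
s=bot.get_state();p=s["tool_pos"];z=Q(s["eef_rot"]).apply([0,0,1]);print(p,z)
im=[]
for n,(r0,r1,c0,c1) in(("top",(150,290,110,250)),("side",(180,350,90,260))):
    a=cv2.imread(f"pics/{n}1.png");k=400/(r1-r0)
    a=cv2.resize(a[r0:r1,c0:c1],(400,400),interpolation=3)
    for P,col in((p,(0,0,255)),(p-z*64,(255,0,255)),(cart(0,80,120),(0,255,0)),(cart(79,80,120),(0,255,0)),(cart(-79,80,120),(0,255,0)),(cart(0,35,169),(255,255,0)),(cart(79,-80,120),(0,255,0)),(cart(-79,-80,120),(0,255,0))):
        u=(proj(n,P)[0]+.5-[c0,r0])*k;cv2.circle(a,tuple(int(x) for x in u),4,col,-1)
    im.append(a)
cv2.imwrite("pics/c3.png",np.hstack(im))
E
```

```text
[555.00547775 355.45679297 149.01405274] [-2.58528585e-04 -3.78191841e-04 -9.99999895e-01]
```

View pics/c3.png

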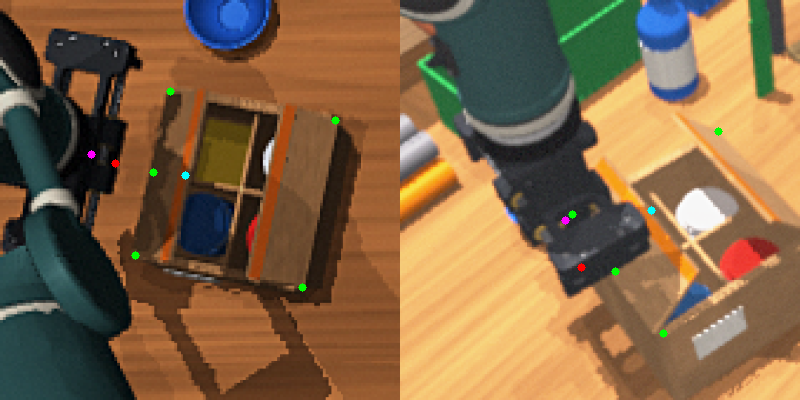

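Two things from this picture: the left flap still sits ajar, with its orange edge near (190,175), and the fingertips (red dot) are outside it. They passed over or past it, so I'll go back and push from lower down in checked steps.

Call:
move_arm([
  {"offset":[0,0,-6],"rot":[0,0,0],"grip":-1},
  {"offset":[0,0,-10],"rot":[0,0,0],"grip":-1},
  {"offset":[-5,0,-10],"rot":[0,0,0],"grip":-1},
  {"offset":[-10.5,0,-10],"rot":[0,0,0],"grip":-1},
  {"offset":[-10.5,0,-10],"rot":[0,0,0],"grip":-1},
  {"offset":[-10.5,0,-5],"rot":[0,0,0],"grip":-1},
  {"offset":[-10.5,0,-1],"rot":[0,0,0],"grip":-1},
  {"offset":[-10.5,0,1.5],"rot":[0,0,0],"grip":-1},
  {"offset":[-10.5,0,1.5],"rot":[0,0,0],"grip":-1},
  {"offset":[-10.5,0,1.5],"rot":[0,0,0],"grip":-1},
])

```text
t: 5.58
tool_pos: [534.9, 253.6, 135.3]
eef_rot: [0.0, 0.775, 0.632, 0.001]
wrist_force: [0.7, -0.7, 0.6]
opening: 0.5
finger_force: 0.0
```

```bash
python3 - <<'E'
from h import *
s=bot.get_state();p=s["tool_pos"];print(p,R.from_euler('z',-CW).apply(p-[CX,CY,0]),s["wrist_force"])
im=[]
for n,(r0,r1,c0,c1) in(("top",(150,290,110,250)),("side",(190,360,130,300))):
    a=bot.camera(n)[...,::-1];cv2.imwrite(f"pics/{n}2.png",a);k=400/(r1-r0)
    im.append(cv2.resize(a[r0:r1,c0:c1],(400,400),interpolation=3))
cv2.imwrite("pics/c4.png",np.hstack(im))
E
```

```text
[534.87591497 253.58691768 135.28841923] [  1.32458036   2.90803833 135.28841923] [ 0.70331831 -0.67078935  0.55179741]
```

View pics/c4.png

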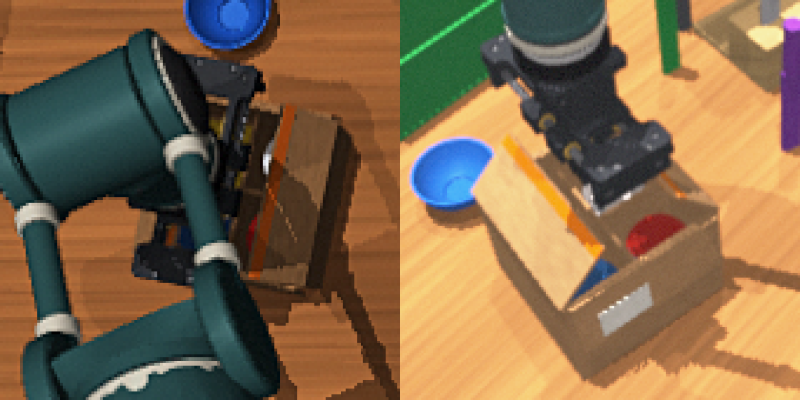

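The fingertips are now inside the mouth, between the two flaps, near (615,200) in the side crop. The left flap is still leaning inward, so I'm pushing now.

Call:
move_arm([
  {"offset":[1.5,0,0],"rot":[0,0,0],"grip":-1},
  {"offset":[3,0,0],"rot":[0,0,0],"grip":-1},
  {"offset":[4.2,0,0],"rot":[0,0,0],"grip":-1},
  {"offset":[5.2,0,0],"rot":[0,0,0],"grip":-1},
  {"offset":[6.2,0,0],"rot":[0,0,0],"grip":-1},
  {"offset":[6.2,0,0],"rot":[0,0,0],"grip":-1},
])

```text
t: 6.42
tool_pos: [546.4, 314.6, 133.8]
eef_rot: [-0.0, 0.775, 0.633, 0.0]
wrist_force: [-0.1, -0.6, 0.0]
opening: 0.5
finger_force: 0.0
```

```bash
python3 - <<'E'
from h import *
s=bot.get_state();p=s["tool_pos"];print(p,R.from_euler('z',-CW).apply(p-[CX,CY,0]),s["wrist_force"])
im=[]
for n,(r0,r1,c0,c1) in(("top",(150,290,110,250)),("side",(190,360,130,300))):
    a=bot.camera(n)[...,::-1];cv2.imwrite(f"pics/{n}3.png",a);k=400/(r1-r0)
    im.append(cv2.resize(a[r0:r1,c0:c1],(400,400),interpolation=3))
cv2.imwrite("pics/c5.png",np.hstack(im))
E
```

```text
[546.38776165 314.6143783  133.78795495] [  0.48267178  65.00606369 133.78795495] [-0.06620014 -0.56783163  0.02456712]
```

View pics/c5.png

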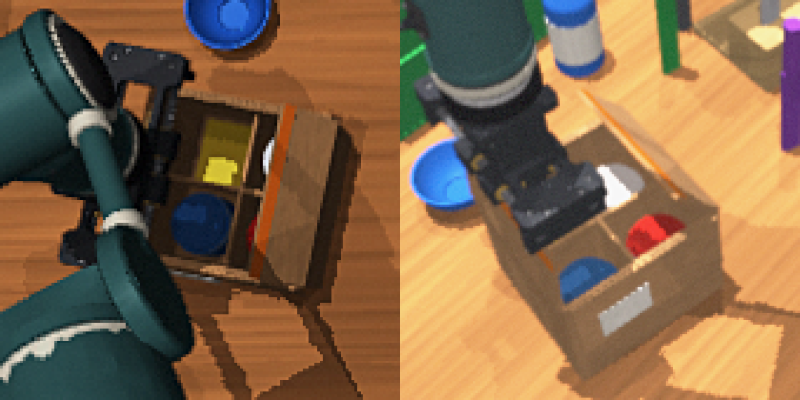

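Left flap is now upright and the cells are open to view in the top crop (yellow card at (215,150), blue tin at (200,225)). I'll push it on over, then do the right flap.

Call:
move_arm([
  {"offset":[1,0,-0.2],"rot":[0,0,0],"grip":-1},
  {"offset":[2,0,-0.6],"rot":[0,0,0],"grip":-1},
  {"offset":[3,0,-1],"rot":[0,0,0],"grip":-1},
  {"offset":[4.2,0,-1.3],"rot":[0,0,0],"grip":-1},
  {"offset":[4.2,0,-1.3],"rot":[0,0,0],"grip":-1},
  {"offset":[4.2,0,-1.3],"rot":[0,0,0],"grip":-1},
  {"offset":[0,0,-1.3],"rot":[0,0,0],"grip":-1},
  {"offset":[-5,0,-1],"rot":[0,0,0],"grip":-1},
  {"offset":[-6.5,0,0],"rot":[0,0,0],"grip":-1},
  {"offset":[-8,0,0],"rot":[0,0,0],"grip":-1},
  {"offset":[-9.5,0,0],"rot":[0,0,0],"grip":-1},
  {"offset":[-10.7,0,0],"rot":[0,0,0],"grip":-1},
  {"offset":[-11.8,0,0],"rot":[0,0,0],"grip":-1},
  {"offset":[-13,0,0],"rot":[0,0,0],"grip":-1},
  {"offset":[-14,0,-0.2],"rot":[0,0,0],"grip":-1},
  {"offset":[-15,0,-0.6],"rot":[0,0,0],"grip":-1},
  {"offset":[-16,0,-1],"rot":[0,0,0],"grip":-1},
  {"offset":[-17.4,0,-1.3],"rot":[0,0,0],"grip":-1},
  {"offset":[-17.4,0,-1.3],"rot":[0,0,0],"grip":-1},
  {"offset":[-17.4,0,-1.3],"rot":[0,0,0],"grip":-1},
])

```text
t: 9.02
tool_pos: [511.6, 142.9, 147.2]
eef_rot: [0.0, 0.775, 0.632, 0.0]
wrist_force: [-0.1, -0.2, 0.9]
opening: 0.9
finger_force: 0.4
```

```bash
python3 - <<'E'
from h import *
s=bot.get_state();p=s["tool_pos"];print(p,R.from_euler('z',-CW).apply(p-[CX,CY,0]),s["wrist_force"])
im=[]
for n,(r0,r1,c0,c1) in(("top",(150,290,110,250)),("side",(190,360,130,300))):
    a=bot.camera(n)[...,::-1];cv2.imwrite(f"pics/{n}4.png",a);k=400/(r1-r0)
    im.append(cv2.resize(a[r0:r1,c0:c1],(400,400),interpolation=3))
cv2.imwrite("pics/c6.png",np.hstack(im))
E
```

```text
[511.59021258 142.87780589 147.23989513] [   0.49754686 -110.22041691  147.23989513] [-0.120415   -0.24708056  0.87125056]
```

View pics/c6.png

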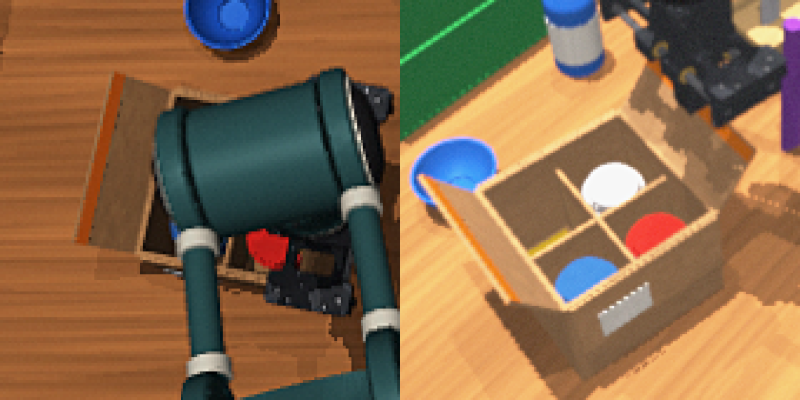

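```bash
python3 - <<'E'
from h import *
from scipy.optimize import least_squares
ob=[("side",(-80,80,120),(200.1,321.7)),("side",(-80,-80,120),(266.8,280.1)),("side",(80,-80,120),(219.2,237.6)),("side",(80,80,120),(164.9,268.6)),
("top",(-80,80,120),(159,242.8)),("top",(80,80,120),(170.2,181.5))]
f=lambda p:np.concatenate([proj(n,R.from_euler('z',p[2]).apply(q)+[p[0],p[1],0])[0]-u for n,q,u in ob])
r=least_squares(f,[533,251,-.2],x_scale=[100,100,1]);print(r.x.round(3),f(r.x).round(1))
for n,q in(("side",(0,0,95)),("side",(38.5,38.5,7))): print(proj(n,R.from_euler('z',r.x[2]).apply(q)+[r.x[0],r.x[1],0]))
# paddle
yw=-.17; tilt=.8
X=np.array([np.cos(yw),np.sin(yw),0]);Z=np.array([0,0,1.])
tz=X*np.sin(tilt)-Z*np.cos(tilt)
s=bot.get_state();q=Q(s["eef_rot"])
for sg in(1,-1):
    tx=sg*(X*np.cos(tilt)+Z*np.sin(tilt));ty=np.cross(tz,tx)
    rot=R.from_matrix(np.c_[tx,ty,tz]);print(sg,(q.inv()*rot).as_rotvec().round(3), ty.round(2))
print(s["q"].round(2))
E
```

```text
[ 5.33217e+02  2.51750e+02 -1.90000e-01] [ 2.   0.2  0.2 -1.4  4.6 -2.2 -2.8  2.6 -2.2 -3.1 -1.5 -0.2]
[[215.25938632 281.99910447]]
[[196.76109567 302.98045604]]
1 [-0.612  0.633  1.449] [-0.17 -0.99  0.  ]
-1 [-0.638 -0.618 -1.508] [0.17 0.99 0.  ]
[ 0.23  0.05  1.98 -0.    1.11  0.43]
```

Both flaps are now folded well back (left edge at (430,180)–(510,295) in the side crop), and the tins are in place. Next is the paddle: first a standoff pose in front of it.

```bash
cat >> h.py <<'E'
def lean(yw,tilt,sg=1):
    X=np.array([np.cos(yw),np.sin(yw),0]);Z=np.array([0,0,1.])
    tz=X*np.sin(tilt)-Z*np.cos(tilt);tx=sg*(X*np.cos(tilt)+Z*np.sin(tilt))
    return R.from_matrix(np.c_[tx,np.cross(tz,tx),tz])
E
python3 - <<'E'
from h import *
rot=lean(-.17,.65);tz=rot.apply([0,0,1]);A=np.array([594,-74.5,172]);g=A+14*tz
print(g,g-120*tz,rel(g-120*tz+[0,0,30],rot),rel(g,rot))
E
```

```text
[602.35047504 -75.93341601 160.85482682] [530.77497472 -63.64699308 256.38488265] ([-19.88, 6.03, -13.92], [-0.498, 0.515, 1.48]) ([-19.64, 13.28, -1.37], [-0.498, 0.515, 1.48])
```

Call:
move_arm([
  {"offset":[0,0,-6],"rot":[0,0,0],"grip":-1},
  {"offset":[0,0,-12],"rot":[0,0,0],"grip":-1},
  {"offset":[-1,0,-16],"rot":[0,0,0],"grip":0.4},
  {"offset":[-4,1,-16],"rot":[-0.05,0.05,0.15],"grip":0.4},
  {"offset":[-19.9,6,-14],"rot":[-0.5,0.515,1.48],"grip":0.4},
  {"offset":[-19.9,6,-14],"rot":[-0.5,0.515,1.48],"grip":0.4},
  {"offset":[-19.9,6,-14],"rot":[-0.5,0.515,1.48],"grip":0.4},
  {"offset":[-19.9,6,-14],"rot":[-0.5,0.515,1.48],"grip":0.4},
  {"offset":[-19.9,6,-14],"rot":[-0.5,0.515,1.48],"grip":0.4},
  {"offset":[-19.9,6,-14],"rot":[-0.5,0.515,1.48],"grip":0.4},
  {"offset":[-19.9,6,-14],"rot":[-0.5,0.515,1.48],"grip":0.4},
  {"offset":[-19.9,6,-14],"rot":[-0.5,0.515,1.48],"grip":0.4},
  {"offset":[-19.9,6,-14],"rot":[-0.5,0.515,1.48],"grip":0.4},
  {"offset":[-19.9,6,-14],"rot":[-0.5,0.515,1.48],"grip":0.4},
  {"offset":[-19.9,6,-14],"rot":[-0.5,0.515,1.48],"grip":0.4},
  {"offset":[-19.9,6,-14],"rot":[-0.5,0.515,1.48],"grip":0.4},
])

```text
t: 11.12
tool_pos: [530.8, -64.3, 287.4]
eef_rot: [0.028, 0.944, -0.081, 0.318]
wrist_force: [0.3, 0.1, -0.2]
opening: 61.9
finger_force: 0.0
```

```bash
python3 - <<'E'
from h import *
rot=lean(-.17,.65);tz=rot.apply([0,0,1]);A=np.array([594,-74.5,172]);g=A+14*tz
s=bot.get_state();print(s["q"].round(2),s["tool_pos"],Q(s["eef_rot"]).apply([0,0,1]),tz)
print(rel(g-60*tz,rot),rel(g,rot))
t=bot.camera("top")[...,::-1];d=bot.camera("side")[...,::-1]
a=cv2.resize(t[120:260,110:390],(800,400),interpolation=3)
cv2.imwrite("pics/top5.png",t);cv2.imwrite("pics/side5.png",d)
# red-handle measurement by colour
hsv=cv2.cvtColor(d,cv2.COLOR_BGR2HSV)
m=((hsv[...,0]<8)|(hsv[...,0]>172))&(hsv[...,1]>150)&(hsv[...,2]>60)
y,x=np.nonzero(m[140:190,275:300]);print(len(x),x.mean()+275 if len(x) else 0,y.min()+140 if len(x) else 0,y.max()+140 if len(x) else 0)
d0=cv2.imread("pics/side0.png");hsv=cv2.cvtColor(d0,cv2.COLOR_BGR2HSV)
m=((hsv[...,0]<8)|(hsv[...,0]>172))&(hsv[...,1]>150)&(hsv[...,2]>60)
y,x=np.nonzero(m[140:190,275:300]);print(len(x),x.mean()+275,y.min()+140,y.max()+140, "model",proj("side",[[594,-74.5,200],[594,-74.5,135]]))
t0=cv2.imread("pics/top0.png");hsv=cv2.cvtColor(t0,cv2.COLOR_BGR2HSV)
m=((hsv[...,0]<8)|(hsv[...,0]>172))&(hsv[...,1]>150)&(hsv[...,2]>60)
y,x=np.nonzero(m[178:198,305:330]);print(len(x),x.mean()+305,x.min()+305,x.max()+305,y.mean()+178,y.min()+178,y.max()+178,proj("top",[[594,-74.5,200],[594,-74.5,135]]))
E
```

```text
[-0.16 -0.48  2.28 -0.01  0.7   1.58] [530.7595337  -64.28674718 287.39303473] [ 0.59690736 -0.10361789 -0.79559093] [ 0.5964625  -0.10238686 -0.7960838 ]
([-1.89, -0.07, 8.46], [0.001, -0.001, 0.0]) ([-1.9, -0.08, 14.46], [0.001, -0.001, 0.0])
159 286.97484276729557 158 181
159 286.97484276729557 158 181 model [[287.89832711 159.48005349]
 [287.92923132 179.62589585]]
56 315.92857142857144 312 320 185.125 181 189 [[315.33234808 185.21559964]
 [313.65372161 189.36128149]]
```

Call:
move_arm([
  {"offset":[-1.9,-0.1,4],"rot":[0,0,0],"grip":0.4},
  {"offset":[-1.9,-0.1,8],"rot":[0,0,0],"grip":0.4},
  {"offset":[-1.9,-0.1,10],"rot":[0,0,0],"grip":0.4},
  {"offset":[-1.9,-0.1,12],"rot":[0,0,0],"grip":0.4},
  {"offset":[-1.9,-0.1,13.5],"rot":[0,0,0],"grip":0.4},
  {"offset":[-1.9,-0.1,14.4],"rot":[0,0,0],"grip":0.4},
  {"offset":[-1.9,-0.1,14.4],"rot":[0,0,0],"grip":0.4},
])

```text
t: 12.1
tool_pos: [601.6, -75.2, 160.5]
eef_rot: [0.028, 0.944, -0.081, 0.318]
wrist_force: [-0.3, 0.8, -0.5]
opening: 61.9
finger_force: 0.0
```

```bash
python3 - <<'E'
from h import *
s=bot.get_state();print(s["tool_pos"],s["wrist_force"],s["q"].round(2))
t=bot.camera("top")[...,::-1];d=bot.camera("side")[...,::-1]
cv2.imwrite("pics/c7.png",np.hstack([cv2.resize(t[130:250,260:380],(400,400),interpolation=3),cv2.resize(d[110:230,230:350],(400,400),interpolation=3)]))
E
```

```text
[601.56955833 -75.22186251 160.4621315 ] [-0.34403049  0.82207091 -0.53783801] [-0.16 -0.18  2.32 -0.02  0.36  1.59]
```

View pics/c7.png

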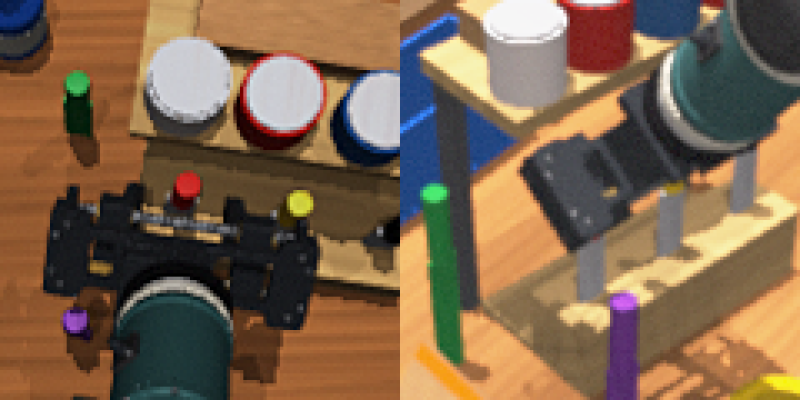

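The red handle (188,190) sits between the two fingers, and the yellow one beside them isn't touched. Closing and lifting.

Call:
move_arm([
  {"offset":[0,0,0],"rot":[0,0,0],"grip":-1},
  {"offset":[0,0,0],"rot":[0,0,0],"grip":-1},
  {"offset":[0,0,0],"rot":[0,0,0],"grip":-1},
  {"offset":[0,0,0],"rot":[0,0,0],"grip":-1},
  {"offset":[0,0,0],"rot":[0,0,0],"grip":-1},
  {"offset":[0.6,0,-0.8],"rot":[0,0,0],"grip":-1},
  {"offset":[1.2,0,-1.6],"rot":[0,0,0],"grip":-1},
  {"offset":[1.2,0,-1.6],"rot":[0,0,0],"grip":-1},
])

```text
t: 13.2
tool_pos: [602.6, -75.4, 183.3]
eef_rot: [0.028, 0.944, -0.081, 0.32]
wrist_force: [0.7, -0.4, -0.6]
opening: 14.6
finger_force: 29.2
```

```bash
cat >> h.py <<'E'
def red(n,c,w=25):
    im=bot.camera(n)[...,::-1];hsv=cv2.cvtColor(np.ascontiguousarray(im),cv2.COLOR_BGR2HSV)
    m=(((hsv[...,0]<8)|(hsv[...,0]>172))&(hsv[...,1]>150)&(hsv[...,2]>60)).astype(np.uint8)
    z=np.zeros_like(m);c=np.array(c,int);z[c[1]-w:c[1]+w,c[0]-w:c[0]+w]=1;m*=z
    k,l,st,ce=cv2.connectedComponentsWithStats(m)
    return [(st[i].tolist(),ce[i].round(1).tolist()) for i in range(1,k) if st[i][4]>5]
E
python3 - <<'E'
from h import *
s=bot.get_state();print(s["opening"],s["finger_force"])
for n in("top","side"):
    for P in([594,-75,222],[594,-75,200]):print(n,proj(n,P))
    print(red(n,proj(n,[594,-75,200])[0]))
E
```

```text
14.640250669355366 29.219451248645782
top [[316.15340884 183.68957129]]
top [[315.53293793 185.21163096]]
[([332, 160, 8, 10, 20], [335.0, 164.7]), ([312, 179, 9, 9, 58], [316.4, 183.2])]
side [[288.01528431 152.17795962]]
side [[288.02519044 159.38257567]]
[]
```

Call:
move_arm([
  {"offset":[0.6,0,-0.8],"rot":[0,0,0],"grip":-1},
  {"offset":[1.2,0,-1.6],"rot":[0,0,0],"grip":-1},
  {"offset":[1.8,0,-2.4],"rot":[0,0,0],"grip":-1},
  {"offset":[2.4,0,-3.2],"rot":[0,0,0],"grip":-1},
  {"offset":[2.4,0,-3.2],"rot":[0,0,0],"grip":-1},
  {"offset":[1.1,0,-4.5],"rot":[0,0,0],"grip":-1},
  {"offset":[-0.8,0,-6],"rot":[0,0,0],"grip":-1},
  {"offset":[-2.4,0,-6.8],"rot":[0,0,0],"grip":-1},
  {"offset":[-2.4,0,-6.8],"rot":[0,0,0],"grip":-1},
  {"offset":[-0.6,0,-9.2],"rot":[0,0,0],"grip":-1},
  {"offset":[1.2,0,-11.6],"rot":[0,0,0],"grip":-1},
  {"offset":[3,0,-14],"rot":[0,0,0],"grip":-1},
  {"offset":[5.2,0,-16.8],"rot":[0,0,0],"grip":-1},
  {"offset":[5.2,0,-16.8],"rot":[0,0,0],"grip":-1},
])

```text
t: 15.05
tool_pos: [544.5, -65.2, 351.3]
eef_rot: [0.028, 0.943, -0.081, 0.322]
wrist_force: [-0.2, -0.5, -1.0]
opening: 14.7
finger_force: 29.3
```

```bash
python3 - <<'E'
from h import *
rot=lean(-.17,.65);tz=rot.apply([0,0,1])
s=bot.get_state();print(s["opening"],s["finger_force"],s["tool_pos"],s["wrist_force"],s["q"].round(2))
A=s["tool_pos"]-14*tz
for n in("top","side"):
    print(n,proj(n,[A+[0,0,28],A-[0,0,37]]).round(1).tolist(),red(n,proj(n,A+[0,0,20])[0]))
C_=cart(38.5,38.5,0);print(C_, rel([C_[0]+14*tz[0],C_[1]+14*tz[1],s["tool_pos"][2]],rot))
E
```

```text
14.670953409841337 29.276204109191895 [544.49651449 -65.20548034 351.28109677] [-0.19606822 -0.45058085 -0.99883944] [-0.16 -0.48  2.17 -0.01  0.8   1.59]
top [[317.3, 197.7], [315.1, 201.8]] [([313, 193, 10, 10, 79], [317.9, 197.3])]
side [[306.2, 99.9], [305.4, 126.3]] [([281, 88, 6, 8, 20], [282.7, 91.2]), ([281, 111, 18, 17, 227], [287.9, 120.4]), ([301, 121, 9, 7, 37], [306.0, 125.0])]
[578.38133248 281.08379401   0.        ] ([-0.78, -34.71, -1.37], [0.001, 0.0, -0.0])
```

Call:
move_arm([
  {"offset":[0,-2,-0.2],"rot":[0,0,0],"grip":-1},
  {"offset":[-0.1,-6,-0.3],"rot":[0,0,0],"grip":-1},
  {"offset":[-0.2,-11,-0.5],"rot":[0,0,0],"grip":-1},
  {"offset":[-0.4,-16,-0.7],"rot":[0,0,0],"grip":-1},
  {"offset":[-0.5,-21,-0.9],"rot":[0,0,0],"grip":-1},
  {"offset":[-0.6,-26,-1],"rot":[0,0,0],"grip":-1},
  {"offset":[-0.7,-30,-1.2],"rot":[0,0,0],"grip":-1},
  {"offset":[-0.8,-33,-1.4],"rot":[0,0,0],"grip":-1},
  {"offset":[-0.8,-34.7,-1.4],"rot":[0,0,0],"grip":-1},
  {"offset":[-0.8,-34.7,-1.4],"rot":[0,0,0],"grip":-1},
  {"offset":[-0.8,-34.7,-1.4],"rot":[0,0,0],"grip":-1},
  {"offset":[-0.8,-34.7,-1.4],"rot":[0,0,0],"grip":-1},
])

```text
t: 16.65
tool_pos: [591.9, 268.8, 357.9]
eef_rot: [0.023, 0.948, -0.072, 0.31]
wrist_force: [-0.0, -0.4, -0.6]
opening: 14.9
finger_force: 29.3
```

```bash
python3 - <<'E'
from h import *
rot=lean(-.17,.65);tz=rot.apply([0,0,1])
s=bot.get_state();print(s["opening"],s["tool_pos"],s["wrist_force"],s["q"].round(2))
A=s["tool_pos"]-14*tz;im=[]
for n,(r0,r1,c0,c1) in(("top",(130,270,110,250)),("side",(150,350,100,300))):
    a=np.ascontiguousarray(bot.camera(n)[...,::-1]);cv2.imwrite(f"pics/{n}8.png",a);k=400/(r1-r0)
    b=cv2.resize(a[r0:r1,c0:c1],(400,400),interpolation=3)
    for P,col in((A-[0,0,157],(255,0,255)),(cart(38.5,38.5,7),(0,255,0)),(cart(0,0,95),(255,255,0)),(cart(80,0,120),(255,255,0)),(cart(0,80,120),(255,255,0)),(cart(-80,0,120),(255,255,0))):
        u=(proj(n,P)[0]+.5-[c0,r0])*k;cv2.circle(b,tuple(int(x) for x in u),3,col,-1)
    im.append(b)
cv2.imwrite("pics/c8.png",np.hstack(im))
E
```

```text
14.854501478995335 [591.8808245  268.82792319 357.88066134] [-0.01699886 -0.43273662 -0.64602588] [ 0.62 -0.14  1.9  -0.52  0.97  2.55]
```

View pics/c8.png

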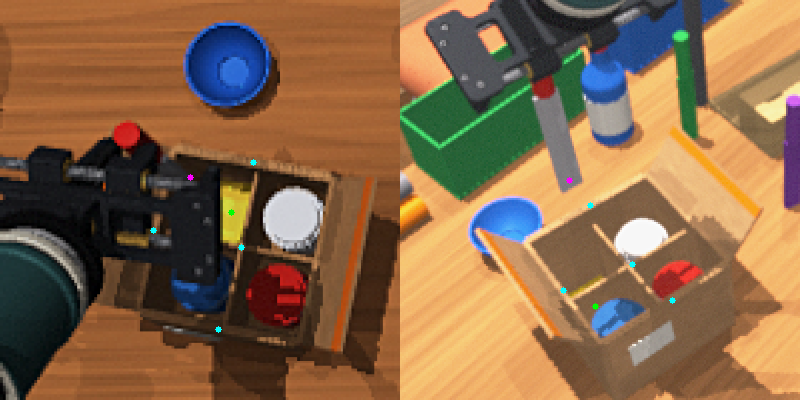

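The picture shows the blade foot near (572,187), short of the cell. q6 is at its limit (2.55), so I'll yaw the tool towards the radial direction.

```bash
python3 - <<'E'
from h import *
rot=lean(.43,.65);tz=rot.apply([0,0,1]);C_=cart(38.5,38.5,0);T=np.array([C_[0]+14*tz[0],C_[1]+14*tz[1],357])
print(T,rel(T,rot))
E
```

```text
[586.08264449 284.61577761 357.        ] ([-0.74, -1.45, -0.37], [0.346, 0.016, -0.466])
```

Call:
move_arm([
  {"offset":[0,0,0],"rot":[0.08,0,-0.11],"grip":-1},
  {"offset":[-0.2,-0.4,-0.1],"rot":[0.16,0,-0.22],"grip":-1},
  {"offset":[-0.4,-0.8,-0.2],"rot":[0.25,0.01,-0.34],"grip":-1},
  {"offset":[-0.7,-1.4,-0.4],"rot":[0.346,0.016,-0.466],"grip":-1},
  {"offset":[-0.7,-1.4,-0.4],"rot":[0.346,0.016,-0.466],"grip":-1},
  {"offset":[-0.7,-1.4,-0.4],"rot":[0.346,0.016,-0.466],"grip":-1},
])

```text
t: 17.5
tool_pos: [586.3, 283.9, 357.5]
eef_rot: [-0.068, 0.926, 0.202, 0.312]
wrist_force: [-0.4, -0.8, -1.0]
opening: 14.8
finger_force: 29.3
```

```bash
cat > chk.py <<'E'
from h import *
rot=lean(.43,.65);tz=rot.apply([0,0,1]);C_=cart(38.5,38.5,0);T=np.array([C_[0]+14*tz[0],C_[1]+14*tz[1],357])
s=bot.get_state();print(T,s["tool_pos"],rel(T,rot),s["q"].round(2),s["wrist_force"].round(1),s["finger_force"])
q=Q(s["eef_rot"]);A=s["tool_pos"]-14*q.apply([0,0,1])
print("down 1cm in tool:",q.inv().apply([0,0,-1]).round(3))
for n in("top","side"): print(n,"handle top,bottom model",proj(n,[A+[0,0,28],A-[0,0,37]]).round(1).tolist(),red(n,proj(n,A)[0],30))
a=cv2.cvtColor(np.ascontiguousarray(bot.camera("side")[...,::-1]),cv2.COLOR_BGR2GRAY);cv2.imwrite("pics/sg.png",a)
print("foot",proj("side",A-[0,0,157]),proj("top",A-[0,0,157]))
E
python3 chk.py
```

```text
[586.08264449 284.61577761 357.        ] [586.34508099 283.91476921 357.51783243] ([-0.03, -0.07, 0.04], [0.001, -0.0, -0.0]) [ 0.4  -0.25  2.    0.02  0.75  1.53] [-0.4 -0.8 -1. ] 29.29696798324585
down 1cm in tool: [-0.605 -0.     0.796]
top handle top,bottom model [[147.4, 180.1], [157.2, 185.4]] [([144, 175, 9, 10, 70], [147.9, 179.5])]
side handle top,bottom model [[163.0, 171.5], [170.3, 199.8]] [([164, 199, 5, 4, 12], [165.7, 200.8])]
foot [[181.84050713 244.11385935]] [[172.00564478 193.58940938]]
```

Call:
move_arm([
  {"offset":[-1.8,0,2.4],"rot":[0,0,0],"grip":-1},
  {"offset":[-3.6,0,4.8],"rot":[0,0,0],"grip":-1},
  {"offset":[-5.4,0,7.2],"rot":[0,0,0],"grip":-1},
  {"offset":[-7.2,0,9.5],"rot":[0,0,0],"grip":-1},
  {"offset":[-8.5,0,11.1],"rot":[0,0,0],"grip":-1},
  {"offset":[-9.7,0,12.7],"rot":[0,0,0],"grip":-1},
  {"offset":[-10.6,0,13.9],"rot":[0,0,0],"grip":-1},
  {"offset":[-11.2,0,14.7],"rot":[0,0,0],"grip":-1},
  {"offset":[-11.5,0,15.1],"rot":[0,0,0],"grip":-1},
  {"offset":[-11.5,0,15.1],"rot":[0,0,0],"grip":-1},
])

```text
t: 18.9
tool_pos: [586.2, 285.0, 167.5]
eef_rot: [-0.068, 0.926, 0.203, 0.312]
wrist_force: [0.4, -1.0, -0.0]
opening: 14.4
finger_force: 29.3
```

Call:
move_arm([
  {"offset":[-0.2,0,0.3],"rot":[0,0,0],"grip":-1},
  {"offset":[-0.4,0,0.5],"rot":[0,0,0],"grip":-1},
  {"offset":[-0.5,0,0.65],"rot":[0,0,0],"grip":-1},
  {"offset":[-0.5,0,0.65],"rot":[0,0,0],"grip":-1},
])

```text
t: 19.4
tool_pos: [586.0, 284.8, 159.1]
eef_rot: [-0.068, 0.926, 0.203, 0.312]
wrist_force: [0.1, 0.7, -1.2]
opening: 14.4
finger_force: 29.3
```

Call:
move_arm([
  {"offset":[-0.12,0,0.16],"rot":[0,0,0],"grip":-1},
  {"offset":[-0.24,0,0.32],"rot":[0,0,0],"grip":-1},
  {"offset":[-0.24,0,0.32],"rot":[0,0,0],"grip":-1},
])

```text
t: 19.77
tool_pos: [585.9, 284.8, 154.9]
eef_rot: [-0.068, 0.926, 0.203, 0.312]
wrist_force: [-0.5, -0.2, -0.4]
opening: 14.7
finger_force: 29.3
```

Call:
move_arm([
  {"offset":[-0.12,0,0.16],"rot":[0,0,0],"grip":-1},
  {"offset":[-0.12,0,0.16],"rot":[0,0,0],"grip":-1},
])

```text
t: 20.02
tool_pos: [586.2, 284.9, 153.3]
eef_rot: [-0.068, 0.926, 0.203, 0.312]
wrist_force: [-0.1, -0.3, -0.2]
opening: 14.4
finger_force: 29.3
```

Call:
move_arm([
  {"offset":[-0.12,0,0.16],"rot":[0,0,0],"grip":-1},
  {"offset":[-0.12,0,0.16],"rot":[0,0,0],"grip":-1},
])

```text
t: 20.27
tool_pos: [587.4, 285.5, 153.1]
eef_rot: [-0.069, 0.925, 0.203, 0.314]
wrist_force: [0.9, 0.0, 4.3]
opening: 14.5
finger_force: 29.3
```

Contact: 4.3 N upward, so the blade rests on the floor. Opening gently, then backing out along the tool axis.

Call:
move_arm([
  {"offset":[0,0,0],"rot":[0,0,0],"grip":-0.5},
  {"offset":[0,0,0],"rot":[0,0,0],"grip":-0.2},
  {"offset":[0,0,0],"rot":[0,0,0],"grip":0.1},
  {"offset":[0,0,0],"rot":[0,0,0],"grip":0.1},
  {"offset":[0,0,0],"rot":[0,0,0],"grip":0.1},
  {"offset":[0,0,0],"rot":[0,0,0],"grip":0.1},
])

```text
t: 21.02
tool_pos: [586.1, 284.9, 151.2]
eef_rot: [-0.068, 0.926, 0.203, 0.312]
wrist_force: [-0.7, 0.4, -0.2]
opening: 48.9
finger_force: 0.0
```

Call:
move_arm([
  {"offset":[0,0,-1],"rot":[0,0,0],"grip":0.1},
  {"offset":[0,0,-2],"rot":[0,0,0],"grip":0.1},
  {"offset":[0,0,-3.5],"rot":[0,0,0],"grip":0.1},
  {"offset":[0,0,-5],"rot":[0,0,0],"grip":0.1},
  {"offset":[0,0,-8],"rot":[0,0,0],"grip":0.1},
  {"offset":[0,0,-12],"rot":[0,0,0],"grip":0.1},
  {"offset":[0,0,-16],"rot":[0,0,0],"grip":0.1},
  {"offset":[0,0,-20],"rot":[0,0,0],"grip":0.1},
  {"offset":[0,0,-20],"rot":[0,0,0],"grip":0.1},
  {"offset":[0,0,-20],"rot":[0,0,0],"grip":0.1},
  {"offset":[0,0,-20],"rot":[0,0,0],"grip":0.1},
])

```text
t: 22.4
tool_pos: [475.7, 234.1, 308.3]
eef_rot: [-0.068, 0.926, 0.203, 0.31]
wrist_force: [-0.1, 0.2, 0.5]
opening: 48.4
finger_force: 0.0
```

```bash
python3 - <<'E'
from h import *
s=bot.get_state();print(s["t"],s["tool_pos"],s["wrist_force"])
P=cart(38.5,38.5,7)
for n in("top","side"):
    print(n,"if upright top/bottom of handle",proj(n,[P+[0,0,185],P+[0,0,120]]).round(1).tolist(),red(n,proj(n,P+[0,0,150])[0],32))
    im=bot.camera(n)[...,::-1];cv2.imwrite(f"pics/{n}9.png",im)
# orange strips in both views, near carton
for n,(r0,r1,c0,c1) in(("top",(160,275,120,260)),("side",(200,350,130,300))):
    h=cv2.cvtColor(cv2.imread(f"pics/{n}9.png"),cv2.COLOR_BGR2HSV)[r0:r1,c0:c1]
    m=((h[...,0]>8)&(h[...,0]<18)&(h[...,1]>205)&(h[...,2]>90)).astype(np.uint8)
    k,l,st,ce=cv2.connectedComponentsWithStats(m)
    print(n,[((ce[i]+[c0,r0]).round(1).tolist(),st[i].tolist()) for i in range(1,k) if st[i][4]>25])
    for a in(1.75,2.1,2.4):print(a,[proj(n,cart(0,sg*(80-64*np.cos(a)),120+64*np.sin(a))).round(1).tolist() for sg in(1,-1)])
E
```

```text
22.4 [475.67994028 234.14213743 308.32203074] [-0.05894781  0.23532859  0.4676624 ]
top if upright top/bottom of handle [[173.8, 194.9], [180.3, 198.4]] [([163, 173, 16, 18, 126], [170.4, 181.4]), ([198, 222, 11, 6, 52], [203.9, 224.9])]
side if upright top/bottom of handle [[183.4, 250.8], [188.6, 270.7]] [([154, 247, 23, 26, 239], [165.1, 260.0])]
top [([144.8, 204.6], [17, 15, 17, 61, 238]), ([233.4, 218.6], [108, 32, 12, 54, 133])]
1.75 [[[151.5, 206.5]], [[221.8, 219.4]]]
2.1 [[[144.6, 205.4]], [[230.4, 221.2]]]
2.4 [[[140.6, 205.0]], [[236.7, 222.6]]]
side [([271.7, 249.4], [133, 42, 17, 16, 81]), ([161.0, 292.6], [12, 67, 38, 51, 108])]
1.75 [[[170.3, 279.1]], [[247.1, 234.3]]]
2.1 [[[161.5, 287.1]], [[255.3, 232.1]]]
2.4 [[[155.9, 294.8]], [[261.1, 232.6]]]
```

```bash
python3 - <<'E'
from h import *
from scipy.optimize import least_squares
p,e=tri((170.9,181.9),(165.6,260.5));print(p,e,"carton frame",R.from_euler('z',-CW).apply(p-[CX,CY,0]))
# axis fit: foot (z=7) position + direction, using handle red-blob masks by PCA extremes
E_={}
for n in("top","side"):
    h=cv2.cvtColor(cv2.imread(f"pics/{n}9.png"),cv2.COLOR_BGR2HSV);m=((h[...,0]<8)|(h[...,0]>172))&(h[...,1]>150)&(h[...,2]>60)
    c0,r0,w,hh=(163,173,16,18) if n=="top" else (154,247,23,26)
    y,x=np.nonzero(m[r0:r0+hh,c0:c0+w]);q=np.c_[x+c0,y+r0]+.5
    mu,ev=cv2.PCACompute(q.astype(np.float32),None);t=(q-mu)@ev[0];E_[n]=(mu[0],ev[0],t.min(),t.max());print(n,mu,ev[0],t.min(),t.max())
def f(v):
    foot=np.array([v[0],v[1],7]);d=np.array([v[2],v[3],np.sqrt(max(0,1-v[2]**2-v[3]**2))]);o=[]
    for n,(mu,a,lo,hi) in E_.items():
        q=(proj(n,[foot+120*d,foot+185*d,foot+152*d])-mu);o+=list(q[:2]@np.array([-a[1],a[0]]));o+=list(q[2]);
    return np.array(o)
g=cart(38.5,38.5,0);r=least_squares(f,[g[0],g[1],.2,.1],x_scale=[50,50,.3,.3]);print(r.x,f(r.x).round(1))
print("foot in pad frame",R.from_euler('z',-CW).apply([r.x[0]-g[0],r.x[1]-g[1],0]),"lean",np.arcsin(np.hypot(*r.x[2:])))
E
```

```text
[620.61642012 302.08091375 148.11960401] 0.9588873050931364 carton frame [ 75.72171408  67.46939189 148.11960401]
top [[170.86801 181.89201]] [0.62982565 0.77673656] -9.752384134230851 10.71622335106349
side [[165.62083 260.47086]] [0.61106104 0.7915836 ] -14.438258488497922 14.336724440731814
[5.69118115e+02 2.79904948e+02 3.41072707e-01 1.48385324e-01] [ 0.1 -0.  -0.4 -0.4 -0.2 -0.1  0.3  0.1]
foot in pad frame [-8.84436917 -2.99566476  0.        ] lean 0.3811117466294644
```

```bash
python3 - <<'E'
from h import *
print(red("side",(165,260),20)); print(bot.close_job())
E
```

```text
[([154, 247, 23, 26, 238], [165.1, 260.0])]
the job is handed in; nothing more can be done
None
```

The job is handed in (no verdict came back): by my last camera measurements both flaps are folded back to roughly 2.1–2.4 rad, and the red paddle is at rest in the empty cell, its foot about 9 mm from the card's centre and leaning 0.38 rad, with the arm clear.

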